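# Close the roll mill's access panel and lock its quarter-turn fastener

### The job

The access panel on top of the blue three-roll ink mill has been left ajar. Push it down with the fingertips until it is fully shut, then set a fingertip in the slot of the orange quarter-turn fastener and turn it clockwise (seen from above) to its stop, so that the panel is locked. Only push: do not pinch anything, do not lift the panel further open or turn the fastener before the panel is shut, and leave the tin, the jar and the ink knife where they are.

Things in the scene. Friction and masses are not known exactly. Their poses are not given: they have to be found in the camera images.
- mill: Blue bench-top three-roll ink mill, fixed. Origin at bench height; its x points away from the robot's side, y left, z up. In mm in this frame: gear casing x -130 to 150, y -150 to 150, 100 high, hollow under the panel; behind it the roll stand x 150 to 350, three bare steel rolls and cheeks up to 165 high; star handles stick out to y = +-203 at x = 310.
- panel (a joint): Access panel's hinge, rad: 0 = shut (firm stop, panel level), grows as the near edge rises; starts at 0.45 to 0.7. Bare metal, 240 mm from hinge to near edge, 260 wide, 8 thick, yellow stripe 22 wide along the near edge. Shut, its upper face is 108 mm above the bench. Stiff hinge: stays at any angle; 2 to 4 N down near the near edge closes it.
- panel_hinge (a point): Middle of the panel's hinge line, on the mill at x 130, y 0, z 100 of the mill's frame, level with the panel's underside; same axes as the mill. The hinge line runs along its y; the panel reaches from here towards -x.
- panel_edge (a point): Middle of the panel's near (free) edge, on its upper face; its axes are the panel's: x towards the hinge, y to the left along the edge, z out of the upper face. It moves with the panel.
- fastener_slot (a point): Centre of the slot's floor, on the turning axis: 160 mm from the hinge line, mid panel, 4 above its upper face (112 above the bench when shut). y runs along the slot, z out of the panel; turns with the head. Round head 92 diameter, 18 high, of two orange D-shaped halves; between them the slot, 30 wide, 14 deep, open at both ends; white line on its dark floor in the -y half.
- fastener (a joint): Fastener's turn, rad: 0 = unlocked, slot parallel to the hinge line, white line to the right (mill's -y, red dot); grows clockwise from above to a firm stop at 1.571 = locked, slot from hinge to near edge, white line at the near edge's green dot. Starts at 0 to 0.3. Needs 0.15 N m (5 N at 30 mm from the axis), stays where left. Its cam locks under a casing lip.
- ink_tin: Loose bystander: metal tin with a red band, 80 diameter, 105 high, 0.6 kg, standing on the bench left of the mill; origin at the centre of its underside.
- ink_jar: Loose bystander: yellow jar with black cap, 64 diameter, 90 high, 0.3 kg, standing right of the mill; origin at the centre of its underside.
- ink_knife: Loose bystander: ink knife with wooden handle and steel blade, 220 long, lying on the bench right of the mill along its own x; origin under its middle.

How it is judged (in metres and radians):
On the way, in this order (a step that is already met when the one before it is completed fails the run):
1. the panel is pushed fully shut, the fastener still unlocked (value of joint panel below 0.02 rad and value of joint fastener below 0.6 rad), for 0.2 s.
2. the fastener is turned clockwise to its stop with the panel shut (value of joint panel below 0.02 rad and value of joint fastener above 1.45 rad), for 0.2 s.
At the end, for the whole second after the job is handed in: The panel is shut to within 0.02 rad (5 mm at its near edge), the fastener is turned to at least 1.45 rad of its 1.571 rad and at rest, and tin, jar and ink knife are within 30 mm of where they began (all of step 2 and velocity of joint fastener between -0.05 and 0.05 rad/s and distance of each of ink_tin, ink_jar, ink_knife from where it was at the start of the episode below 0.03 m); the robot touches nothing.
It fails at once if the fastener is turned past 0.6 rad while the panel is open (value of joint panel above 0.06 rad and value of joint fastener above 0.6 rad).
It fails at once if the panel is raised further open (past 0.75 rad) (value of joint panel above 0.75 rad).
It fails at once if the tin, the jar or the ink knife is lifted, tipped or moved more than 30 mm (distance of any of ink_tin, ink_jar, ink_knife from where it was at the start of the episode above 0.03 m or angle between any of ink_tin, ink_jar's own z axis and vertical above 0.5 rad).
It also fails if it takes over 48 s, if anything falls off the work surface, if the arm or the gripper's body presses on something with over 40 N, if the wrist force passes 120 N, or if a joint passes its speed limit or range.

### The arm

A 6-joint arm with a two-finger parallel gripper is mounted at the origin on the work surface. World frame = base frame: x ahead of the robot, y to its left, z up, the work surface at z = 0. Lengths are in m, angles in degrees, forces in N, time in s.
With the tool pointing down it reaches from about 0.4 to 0.825 m from the base axis. Payload 7 kg.
Tool frame: the origin (TCP) lies at the very end of the fingers, on their centre line; the grasp point (between the pads) lies 19 mm behind it; x points along the fingers, y is the direction in which the jaws open and shut, and the axes are right-handed (so a half turn about x gives the same grasp; the last joint's range is limited). The gripper opens to 88 mm and grips with 3 to 60 N. Pads are 19 mm wide; open, the fingers measure 130 mm over their backs; the gripper's body (78 mm by 193 mm) begins 47 mm behind the grasp point.
Start: joints at [80.105, 20.546, 0.682, 0, -70.136, -16.507], TCP at [0.3, 0.605, 0.227] pointing down, gripper open.
Joint ranges: [-176.03, 176.03], [-82.01, 121.73], [-58.28, 71.71], [-173.87, 95.51], [-174.79, -0.11], [-173.66, 173.66]. Speed limits (degrees/s): [136.94, 136.94, 172.46, 180, 180, 180].

### API

Orientations are given as [roll, pitch, yaw] about the fixed x, y, z axes, in that order (R = Rz(yaw) Ry(pitch) Rx(roll)).
In Python, from plant import * gives the robot as it stands. The module is installed in compiled form; this text tells all that it offers.
- The arm moves only by the shell command python3 -m creep 'ROWS' [FORCE]. ROWS is a JSON object of lists of equal length, an entry for each row: "jaw": the closure, from -1 (fully open) to 1 (shut); "translation": the shift along the tool's x, y, z in m, a list of three; "roll": the turn about the tool's x in rad. A call has exactly 10 rows; each row shifts and turns the commanded pose from where the row before left it, along the tool's axes as they then stand; what a row does not reach is not made up. A row lasts 1/10 s, in which the tool goes at most 50 mm and 8.59 degrees, less where a joint would pass 70% of its speed; a pose out of reach is approached as far as the arm can. A call with a gripper value outside its range is refused whole. The fingers move at their own pace and stop on an object; FORCE is the grip in N (left out, the last holds). Time passes only in rows, so rows that do not move let the fingers close, or fill a call up. It gives the time, the measured TCP pose, the force and the opening at its end, in the units of the state.
- get_state(): the state, without advancing time (a new reading comes with each control period).
- capture(name): name is "side" or "top"; returns a dict with "image" (420x560x3 uint8, red, green, blue), "fovy" (degrees; the focal length in pixels is half the picture's height over the tangent of half this angle, whatever the lens; pixels are square), "cx", "cy" (the principal point, pixels), "D" ([k1, k2, p1, p2, k3] as OpenCV has them; the pictures are not rectified), "pose" (4x4, takes a point from camera to world coordinates). Camera axes: x right, y up, looking along -z (the intrinsics and any distortion apply to the point x, -y, -z); pixel columns grow to the right and rows downward; lengths in m; the calibration is good to about 2 mm. A picture is of the moment at which its call begins. There is no depth.
- close_job(): hands the job in, once; it reports no verdict.
The state is a dict: "time_s": time; "joints": joint angles; "qd": joint speeds; "joint_torque": joint torques, N m; "tcp_pos": TCP position; "eef_rot": TCP orientation; "contact_force": force on the tool from outside, world axes, zero at the start; "moment": the same for the moment, N m; "gripper_width": finger opening in m.
Only numpy, scipy, OpenCV 4.12 (cv2) and the standard library are available. Lean on these libraries where they do the work, as an engineer would, in place of code of your own. Each camera call takes 0.05 s, during which the arm holds its last target.

## Working session

There is one attempt and no reset: what is moved stays moved. The work goes in short steps, Python scripts to look and compute and a shell command to move; the robot and the scene stay as the last step left them, time stands still between calls to the robot, and variables do not carry over. Pictures are saved under pics/ and viewed, and the job is handed in when it is done.

```bash
mkdir -p pics; python3 - <<'E'
from plant import *
import cv2
print(get_state())
for n in("side","top"):
    c=capture(n); cv2.imwrite(f"pics/{n}0.png",c["image"][:,:,::-1])
    print(n,c["fovy"],c["cx"],c["cy"],c["D"]);print(c["pose"])
E
```

```text
{'time_s': 0.0, 'joints': array([ 8.01039176e+01,  2.05936161e+01,  6.34021687e-01, -2.03076417e-02,
       -7.01358960e+01, -1.65056348e+01]), 'qd': array([-0.0139187 ,  0.00481272,  0.04734777, -0.0373102 ,  0.02725817,
       -0.01432736]), 'joint_torque': array([ 1.85792938e-03, -5.82717919e+01,  2.93053794e+01,  6.99704424e+00,
        6.73410657e-03, -1.72020459e-04]), 'tcp_pos': array([0.29996594, 0.60414145, 0.22559937]), 'eef_rot': array([  95.20173859,   89.90261942, -111.20689488]), 'contact_force': array([ 0.64186388,  0.19039113, -0.5872157 ]), 'moment': array([0.03942523, 0.08444996, 0.00231234]), 'gripper_width': 0.08747171052534247}
side 55.23653951894396 281.3470519894078 204.25397663523572 [0.03790388 0.         0.         0.         0.        ]
[[-0.70307242  0.4719931  -0.53189444  0.19549968]
 [-0.71104891 -0.47705272  0.51655604  0.42821469]
 [-0.00993081  0.74137926  0.67101279  0.64914641]
 [ 0.          0.          0.          1.        ]]
top 56.584844464916365 279.6155016035944 207.69386084976693 [-0.10520574  0.          0.          0.          0.        ]
[[ 0.01810484  0.99688791 -0.07672494  0.51916592]
 [-0.99982291  0.01765715 -0.0065094   0.03208546]
 [-0.0051344   0.07682921  0.99703105  1.12243772]
 [ 0.          0.          0.          1.        ]]
```

View pics/side0.png

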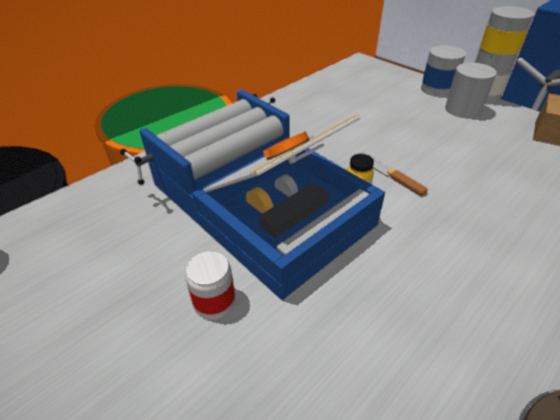

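View pics/top0.png

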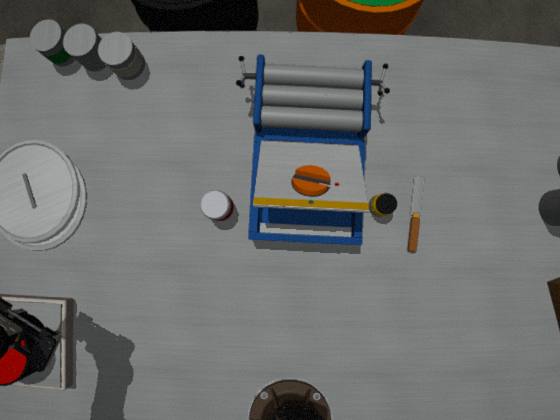

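The top view shows the mill at about (310,150) px with the panel ajar. The slot is nearly along the hinge, white line to the right. The tin is at (215,207), the jar at (383,203) and the knife at (415,215). The side view sees the panel almost edge-on. I'll enlarge the top view.

```bash
python3 - <<'E'
import cv2
a=cv2.imread("pics/top0.png"); 
cv2.imwrite("pics/top0z.png",cv2.resize(a[40:250,190:440],(750,630)[:2],interpolation=cv2.INTER_CUBIC)[:600])
a=cv2.imread("pics/side0.png"); 
cv2.imwrite("pics/side0z.png",cv2.resize(a[80:330,110:440],(792,600),interpolation=cv2.INTER_CUBIC))
E
```

```text
(no output)
```

View pics/top0z.png

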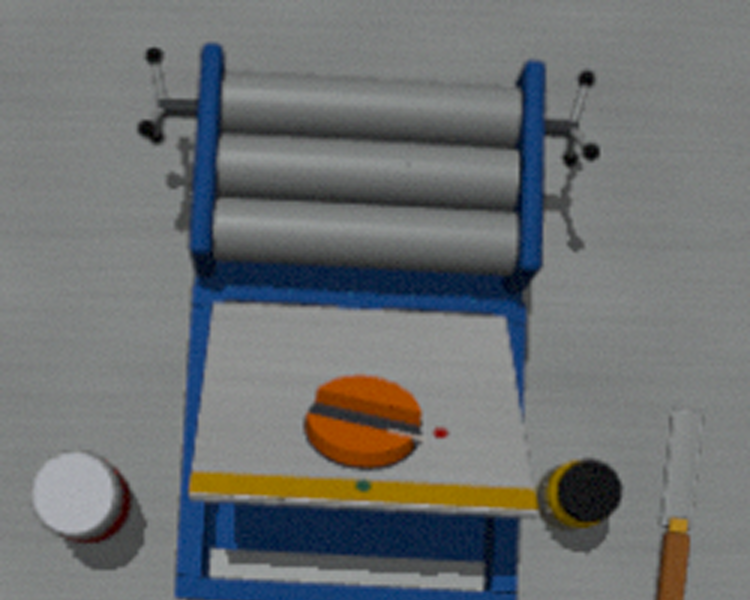

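View pics/side0z.png

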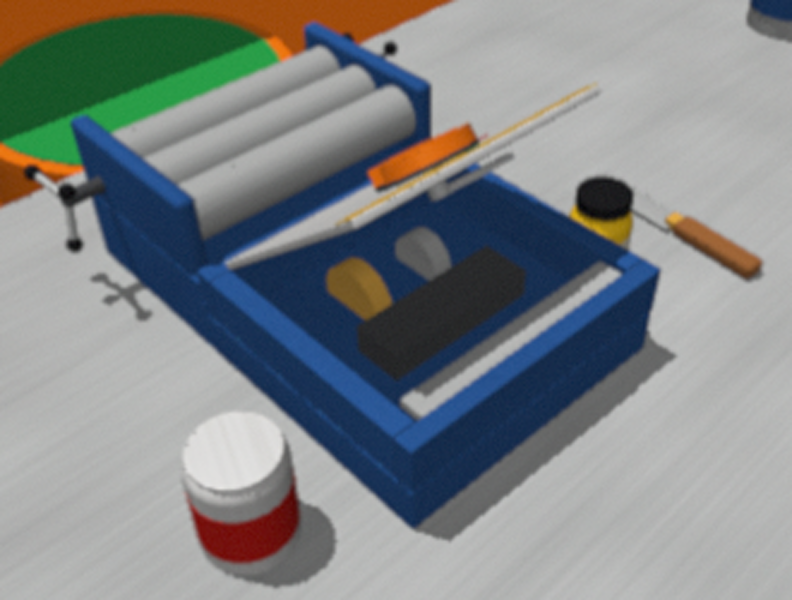

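```bash
cat > h.py <<'E'
import numpy as np, cv2
from scipy.optimize import least_squares
def cam(c):
    f=c["image"].shape[0]/2/np.tan(np.radians(c["fovy"])/2)
    return np.array([[f,0,c["cx"]],[0,f,c["cy"]],[0,0,1]]),np.array(c["D"],float),np.array(c["pose"])
def proj(c,P):
    K,D,T=cam(c); P=np.atleast_2d(P)
    q=(P-T[:3,3])@T[:3,:3]*[1,-1,-1]
    return cv2.projectPoints(q.reshape(-1,1,3),np.zeros(3),np.zeros(3),K,D)[0][:,0]
def ray(c,uv,z):
    K,D,T=cam(c)
    u=cv2.undistortPoints(np.array([[uv]],float),K,D)[0,0]
    d=T[:3,:3]@np.array([u[0],-u[1],-1]); o=T[:3,3]
    return o+d*(z-o[2])/d[2]
def mill(p,P):
    P=np.atleast_2d(P); x,y,w=p[:3]; c,s=np.cos(w),np.sin(w)
    return P@np.array([[c,-s,0],[s,c,0],[0,0,1]]).T+[x,y,0]
def panel(a,d,y,h): # d from hinge toward near edge, h above underside
    return [.13-d*np.cos(a)+h*np.sin(a), y, .1+d*np.sin(a)+h*np.cos(a)]
E
python3 - <<'E'
from plant import *
from h import *
T,S=capture("top"),capture("side")
tz=lambda u,v:(190+u/3,40+v/3); sz=lambda u,v:(110+u/2.4,80+v/2.4)
ot=[(tz(190,496),lambda a:panel(a,.24,.13,.008)),(tz(536,513),lambda a:panel(a,.24,-.13,.008)),
(tz(213,302),lambda a:panel(a,0,.13,.008)),(tz(507,316),lambda a:panel(a,0,-.13,.008)),(tz(365,420),lambda a:panel(a,.16,0,.012)),
((249,242),lambda a:[-.13,.15,.1]),((362,243),lambda a:[-.13,-.15,.1])]
os=[(sz(410,447),lambda a:[-.13,.15,.1]),(sz(413,525),lambda a:[-.13,.15,0]),(sz(658,270),lambda a:[-.13,-.15,.1]),
(sz(350,222),lambda a:panel(a,.24,.13,.008)),(sz(597,88),lambda a:panel(a,.24,-.13,.008))]
def r(p):
    e=[]
    for c,L in((T,ot),(S,os)):
        for uv,f in L: e+=list(proj(c,mill(p,f(p[3])))[0]-uv)
    return np.array(e)
s=least_squares(r,[.5,0,0,.55],loss="soft_l1",f_scale=2)
print(s.x,np.degrees(s.x[2:])); print(r(s.x).reshape(-1,2).round(1))
p=s.x;np.save("p.npy",p)
a=p[3]
print("slot now",mill(p,panel(a,.16,0,.012)),"edge",mill(p,panel(a,.24,0,.008)),"slot shut",mill(p,panel(0,.16,0,.012)))
# fastener angle: white line in z image end points (388,431)-(422,440)
A=panel(a,.16,0,.012)
def rf(q):
    o=[]
    for rr in(.046,-.046):
        d=.16+rr*np.sin(q[0]); yy=-rr*np.cos(q[0]); o.append(proj(T,mill(p,panel(a,d,yy,.012)))[0])
    return o
for q in(0,.1,.2,.3,.4): print(q,[((o-[190,40])*3).round() for o in rf([q])])
for n,z,uv in(("tin",.105,tz(75,495)),("jar",.09,tz(590,490))): print(n,ray(T,uv,z))
E
```

```text
[ 0.64135184 -0.0340304  -0.030829    0.6616399 ] [-1.76637141 37.90917366]
[[-0.4 -0.3]
 [ 0.1 -0.4]
 [-0.1 -1.9]
 [-0.5 -1.7]
 [-1.   1.7]
 [-0.9 -3.7]
 [ 0.4  0.8]
 [ 0.1  0.6]
 [-0.6  1.6]
 [ 1.1 -2.4]
 [ 1.3 -0.1]
 [ 1.1 -1.3]]
slot now [[ 0.65248177 -0.03437364  0.20777367]] edge [[ 0.58693643 -0.0323523   0.25377065]] slot shut [[ 0.61136609 -0.03310568  0.112     ]]
0 [array([420., 428.]), array([304., 422.])]
0.1 [array([420., 432.]), array([304., 418.])]
0.2 [array([420., 436.]), array([305., 414.])]
0.3 [array([419., 440.]), array([307., 411.])]
0.4 [array([417., 444.]), array([309., 407.])]
tin [0.6015516  0.20857381 0.105     ]
jar [ 0.61537976 -0.24721061  0.09      ]
```

```bash
cat >> h.py <<'E'
from scipy.spatial.transform import Rotation as Ro
def R(s): return Ro.from_euler("xyz",s["eef_rot"],degrees=True).as_matrix()
def togo(s,tgt): 
    return (R(s).T@(np.array(tgt)-s["tcp_pos"])).round(4)
def rep(s,p):
    print("t",s["time_s"],"tcp",s["tcp_pos"].round(4),"F",s["contact_force"].round(1),"M",s["moment"].round(2),"w",round(s["gripper_width"],4),"j",s["joints"].round(1))
    M=R(s); print("axes(cols)\n",M.round(3)); print("tool y yaw deg",np.degrees(np.arctan2(M[1,1],M[0,1])),"mill y yaw",90+np.degrees(p[2]))
E
python3 - <<'E'
from plant import *
from h import *
p=np.load("p.npy");s=get_state();rep(s,p)
t=mill(p,[-.04,.08,.30])[0]; print(t,togo(s,t))
E
```

```text
t 0.2 tcp [0.3    0.6044 0.226 ] F [0.6 0.2 0.2] M [ 0.    0.04 -0.  ] w 0.0877 j [ 80.1  20.6   0.7  -0.  -70.1 -16.5]
axes(cols)
 [[-0.    -0.445 -0.896]
 [-0.001 -0.896  0.445]
 [-1.     0.001 -0.   ]]
tool y yaw deg -116.40397621799907 mill y yaw 88.23362859108559
[0.60383677 0.04716455 0.3       ] [-0.0736  0.364  -0.5199]
```

```bash
python3 -m creep '{"jaw":[1,1,1,1,1,1,1,1,1,1],"translation":[[-0.02,0.01,-0.015],[-0.02,0.02,-0.03],[-0.015,0.024,-0.034],[-0.01,0.024,-0.034],[-0.01,0.024,-0.034],[0,0.024,-0.034],[0,0.024,-0.034],[0,0.024,-0.034],[0,0.024,-0.034],[0,0.024,-0.034]],"roll":[0,0,0,0,0,0,0,0,0,0]}' 5
python3 - <<'E'
from plant import *
from h import *
p=np.load("p.npy");s=get_state();rep(s,p)
t=mill(p,[-.04,.08,.30])[0]; print(t,togo(s,t))
E
```

```text
time_s: 1.2
tcp_pos: [0.4858, 0.2632, 0.3017]
eef_rot: [-85.6, 90.0, 68.0]
contact_force: [1.4, 0.3, -0.2]
gripper_width: 0.0133
t 1.2 tcp [0.4858 0.2632 0.3017] F [ 1.4  0.3 -0.2] M [ 0.07 -0.06 -0.  ] w 0.0133 j [ 48.8   6.6  -8.   -0.  -75.4  14.9]
axes(cols)
 [[ 0.    -0.444 -0.896]
 [ 0.    -0.896  0.444]
 [-1.    -0.     0.   ]]
tool y yaw deg -116.38930456959847 mill y yaw 88.23362859108559
[0.60383677 0.04716455 0.3       ] [ 0.0016  0.141  -0.2018]
```

```bash
python3 -m creep '{"jaw":[1,1,1,1,1,1,1,1,1,1],"translation":[[0,0.0235,-0.034],[0,0.0235,-0.034],[0,0.0235,-0.034],[0,0.0235,-0.034],[0,0.0235,-0.034],[0,0.0235,-0.032],[0,0,0],[0,0,0],[0,0,0],[0,0,0]],"roll":[0,0,0,0,0,0,-0.065,-0.065,0,0]}' 5
python3 - <<'E'
from plant import *
from h import *
p=np.load("p.npy");s=get_state();rep(s,p)
t=mill(p,[-.04,.08,.30])[0]; print(t,togo(s,t))
c=capture("side");cv2.imwrite("pics/side1.png",c["image"][:,:,::-1])
E
```

```text
time_s: 2.2
tcp_pos: [0.6035, 0.0487, 0.3014]
eef_rot: [23.5, 90.0, -175.5]
contact_force: [-0.4, -0.7, -0.2]
gripper_width: 0.0006
t 2.2 tcp [0.6035 0.0487 0.3014] F [-0.4 -0.7 -0.2] M [-0.03 -0.03  0.04] w 0.0006 j [ 23.1  11.9  -1.6  -0.  -76.5  47.9]
axes(cols)
 [[-0.    -0.327 -0.945]
 [-0.    -0.945  0.327]
 [-1.     0.     0.   ]]
tool y yaw deg -109.059402739135 mill y yaw 88.23362859108559
[0.60383677 0.04716455 0.3       ] [ 0.0014  0.0013 -0.0008]
```

View pics/side1.png

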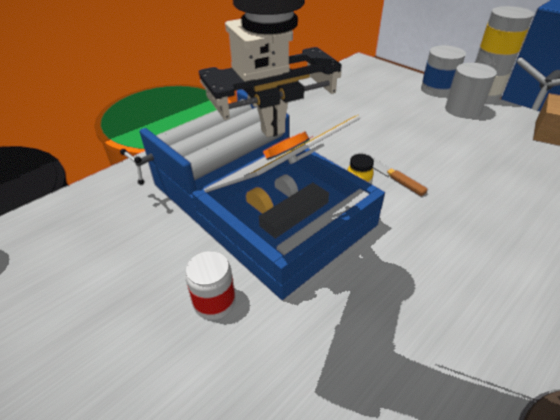

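The closed fingertips hang above the left part of the panel at (270,128) px, clear of the fastener. Now I push down.

```bash
python3 -m creep '{"jaw":[1,1,1,1,1,1,1,1,1,1],"translation":[[0.02,0,0],[0.02,0,0],[0.015,0,0],[0.012,0,0.002],[0.012,0.001,0.003],[0.012,0.001,0.003],[0.012,0.001,0.003],[0.012,0.001,0.003],[0.012,0.001,0.003],[0.012,0.001,0.003]],"roll":[0,0,0,0,0,0,0,0,0,0]}' 5
python3 - <<'E'
from plant import *
from h import *
p=np.load("p.npy");s=get_state();rep(s,p)
E
```

```text
time_s: 3.25
tcp_pos: [0.5824, 0.0494, 0.1616]
eef_rot: [23.3, 90.0, -175.7]
contact_force: [-0.9, 0.2, 0.3]
gripper_width: 0.0005
t 3.25 tcp [0.5824 0.0494 0.1616] F [-0.9  0.2  0.3] M [0.04 0.06 0.02] w 0.0005 j [ 24.   15.  -16.2  -0.  -58.8  47. ]
axes(cols)
 [[-0.    -0.325 -0.946]
 [-0.    -0.946  0.325]
 [-1.     0.     0.   ]]
tool y yaw deg -108.95813690591797 mill y yaw 88.23362859108559
```

```bash
python3 - <<'E'
from plant import *
from h import *
c=capture("side");cv2.imwrite("pics/side2.png",cv2.resize(c["image"][60:310,110:440,::-1],(792,600)))
E
```

```text
(no output)
```

View pics/side2.png

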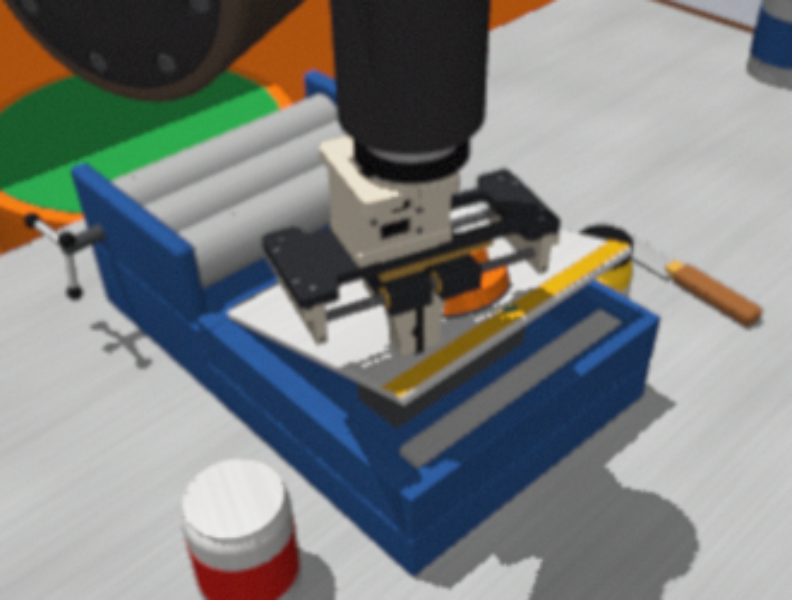

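The fingertips at (415,345) are on the panel, which is about half shut and following. I continue down.

```bash
python3 -m creep '{"jaw":[1,1,1,1,1,1,1,1,1,1],"translation":[[0.01,0.001,0.002],[0.01,0.001,0.002],[0.008,0.001,0.002],[0.008,0,0.001],[0.006,0,0.001],[0.004,0,0],[0.003,0,0],[0.002,0,0],[0.001,0,0],[0.001,0,0]],"roll":[0,0,0,0,0,0,0,0,0,0]}' 5
```

```text
time_s: 4.3
tcp_pos: [0.5744, 0.0493, 0.1097]
eef_rot: [-144.7, 90.0, 16.4]
contact_force: [0.7, 1.0, 0.5]
gripper_width: 0.0008
```

```bash
python3 -m creep '{"jaw":[1,1,1,1,1,1,1,1,1,1],"translation":[[0.001,0,0],[0.001,0,0],[0.001,0,0],[0.001,0,0],[0.001,0,0],[0.001,0,0],[0,0,0],[0,0,0],[0,0,0],[0,0,0]],"roll":[0,0,0,0,0,0,0,0,0,0]}' 5
```

```text
time_s: 5.3
tcp_pos: [0.5745, 0.0493, 0.108]
eef_rot: [-161.0, 89.8, 0.2]
contact_force: [-15.0, 2.0, 35.2]
gripper_width: 0.0008
```

```bash
python3 -m creep '{"jaw":[1,1,1,1,1,1,1,1,1,1],"translation":[[-0.01,0,0],[-0.02,0,0],[-0.03,0,0],[-0.03,0.004,0.012],[-0.02,0.008,0.024],[0,0.008,0.024],[0,0.008,0.024],[0,0.008,0.024],[0,0.004,0.012],[0,0,0]],"roll":[0,0,0,0,0,0,0,0,0,0]}' 5
python3 - <<'E'
from plant import *
from h import *
p=np.load("p.npy");rep(get_state(),p)
c=capture("side");cv2.imwrite("pics/side3.png",cv2.resize(c["image"][60:310,110:440,::-1],(792,600),interpolation=cv2.INTER_CUBIC))
c=capture("top");cv2.imwrite("pics/top3.png",cv2.resize(c["image"][120:270,210:410,::-1],(800,600),interpolation=cv2.INTER_CUBIC))
E
```

```text
time_s: 6.3
tcp_pos: [0.4468, 0.0504, 0.2141]
eef_rot: [-123.9, 89.9, 37.2]
contact_force: [0.7, 0.6, 1.1]
gripper_width: 0.0003
t 6.3 tcp [0.4468 0.0504 0.2141] F [0.7 0.6 1.1] M [ 0.04 -0.07  0.05] w 0.0003 j [ 31.7  -0.8 -27.4  -0.  -63.2  39.4]
axes(cols)
 [[ 0.001 -0.324 -0.946]
 [ 0.001 -0.946  0.324]
 [-1.    -0.001 -0.001]]
tool y yaw deg -108.907057959396 mill y yaw 88.23362859108559
```

View pics/side3.png

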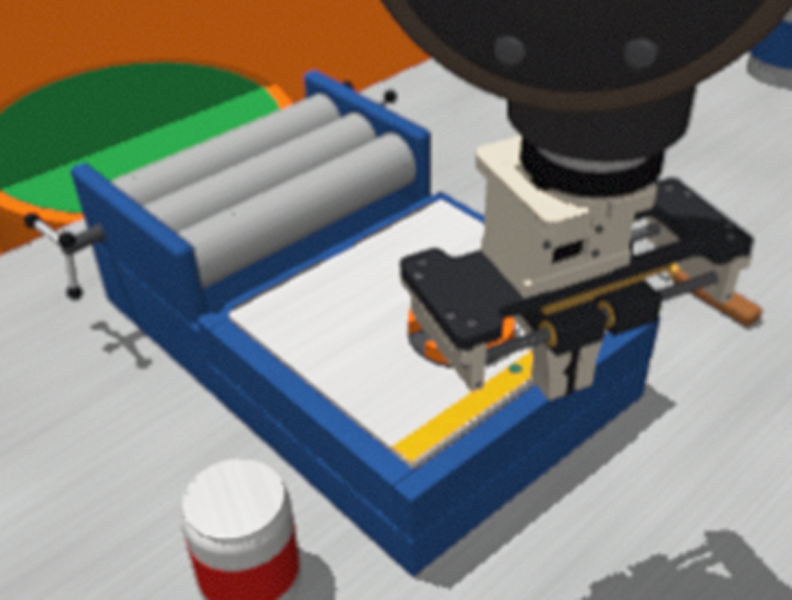

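View pics/top3.png

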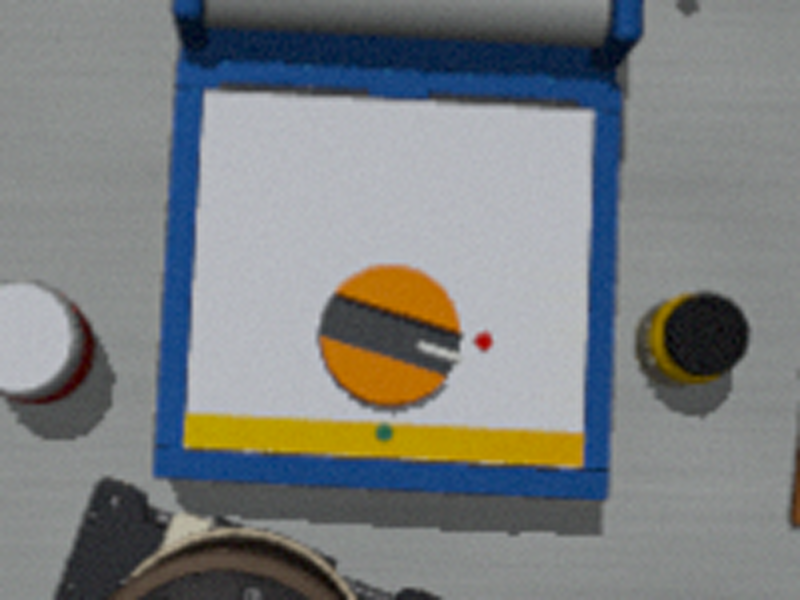

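The panel is shut: it sits level in the casing in both views. The fastener head is at (390,336) in the crop, with the slot from (328,316) to (456,354), still turned only a little. Next I compute the centre and angle.

```bash
python3 - <<'E'
from plant import *
from h import *
p0=np.load("p.npy");T=capture("top");s=get_state()
tz=lambda u,v:(210+u/4,120+v/4)
obs=[(tz(203,90),(.13,.13)),(tz(596,107),(.13,-.13)),(tz(583,467),(-.11,-.13)),(tz(184,447),(-.11,.13))]
r=lambda p:np.ravel([proj(T,mill(p,[*q,.108]))[0]-uv for uv,q in obs])
f=least_squares(r,p0[:3]);p=np.array([*f.x,0]);np.save("p2.npy",p);print(p,r(p).round(1))
print("slot from panel",mill(p,[-.03,0,.112]),"from old",mill(p0,[-.03,0,.112]))
print("head centre",ray(T,tz(390,336),.126))
a,b=ray(T,tz(328,316),.112),ray(T,tz(456,354),.112)
print("slot mid",(a+b)/2,"len",np.linalg.norm(a-b),"yaw",np.degrees(np.arctan2(*(a-b)[1::-1])))
w=[ray(T,tz(*u),.112) for u in((420,346),(460,354))];print("line yaw",np.degrees(np.arctan2(*(w[0]-w[1])[1::-1])))
e=[ray(T,tz(*u),.126) for u in((337,292),(462,330))];print("edge yaw",np.degrees(np.arctan2(*(e[0]-e[1])[1::-1])))
e=[ray(T,tz(*u),.126) for u in((322,341),(448,376))];print("edge2 yaw",np.degrees(np.arctan2(*(e[0]-e[1])[1::-1])))
E
```

```text
[ 0.63788388 -0.03447129 -0.03057128  0.        ] [ 0.2 -0.8 -0.3 -0.2  0.1  0.4  0.   0.6]
slot from panel [[ 0.60789789 -0.0335543   0.112     ]] from old [[ 0.61136609 -0.03310568  0.112     ]]
head centre [ 0.60660902 -0.03272303  0.126     ]
slot mid [ 0.60852181 -0.03491776  0.112     ] len 0.08676993862509881 yaw 74.41331053683709
line yaw 79.6746843142161
edge yaw 74.02454598279938
edge2 yaw 75.43979002129942
```

```bash
python3 - <<'E'
from plant import *
from h import *
print(togo(get_state(),[.608,-.034,.160]))
E
```

```text
[ 0.0539  0.0284 -0.1782]
```

```bash
python3 -m creep '{"jaw":[0.18,0.18,0.18,0.18,0.18,0.18,0.18,0.18,0.18,0.18],"translation":[[0,0.003,-0.018],[0,0.004,-0.03],[0,0.005,-0.03],[0,0.005,-0.03],[0,0.005,-0.03],[0.01,0.004,-0.025],[0.015,0.0024,-0.0152],[0.015,0,0],[0.014,0,0],[0,0,0]],"roll":[-0.03,-0.031,0,0,0,0,0,0,0,0]}' 5
python3 - <<'E'
from plant import *
from h import *
s=get_state();rep(s,np.load("p2.npy"));print(togo(s,[.608,-.034,.115]))
c=capture("side");cv2.imwrite("pics/side4.png",cv2.resize(c["image"][80:260,180:420,::-1],(800,600),interpolation=cv2.INTER_CUBIC))
E
```

```text
time_s: 7.45
tcp_pos: [0.61, -0.0267, 0.1566]
eef_rot: [25.0, 89.7, -170.5]
contact_force: [1.3, -0.2, -0.1]
gripper_width: 0.0357
t 7.45 tcp [ 0.61   -0.0267  0.1566] F [ 1.3 -0.2 -0.1] M [-0.05  0.07 -0.  ] w 0.0357 j [ 15.8  17.7 -13.   -0.  -59.5  58.7]
axes(cols)
 [[-0.005 -0.267 -0.964]
 [-0.001 -0.964  0.267]
 [-1.     0.002  0.004]]
tool y yaw deg -105.4976878452777 mill y yaw 88.2483949388328
[ 0.0416  0.0074 -0.0002]
```

View pics/side4.png

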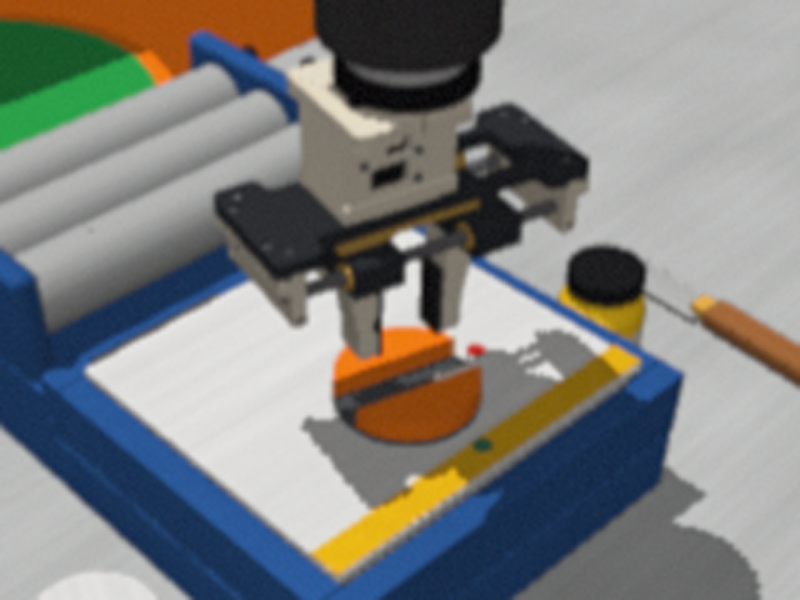

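The two partly open fingers hover over the slot, left finger tip at (362,350), parallel to it. Next I correct y and go into the slot gently.

```bash
python3 -m creep '{"jaw":[0.18,0.18,0.18,0.18,0.18,0.18,0.18,0.18,0.18,0.18],"translation":[[0,0.004,0],[0.004,0.0034,0],[0.008,0,0],[0.008,0,0],[0.006,0,0],[0.004,0,0],[0.003,0,0],[0.003,0,0],[0.002,0,0],[0.001,0,0]],"roll":[0,0,0,0,0,0,0,0,0,0]}' 5
python3 - <<'E'
from plant import *
from h import *
s=get_state();rep(s,np.load("p2.npy"));print(togo(s,[.608,-.034,.115]))
c=capture("side");cv2.imwrite("pics/side5.png",cv2.resize(c["image"][80:260,180:420,::-1],(800,600),interpolation=cv2.INTER_CUBIC))
E
```

```text
time_s: 8.5
tcp_pos: [0.609, -0.0335, 0.1204]
eef_rot: [39.8, 90.0, -155.6]
contact_force: [-0.4, -0.0, 0.3]
gripper_width: 0.0359
t 8.5 tcp [ 0.609  -0.0335  0.1204] F [-0.4 -0.   0.3] M [-0.05 -0.03 -0.03] w 0.0359 j [ 15.2  19.5 -15.8   0.  -54.8  59.4]
axes(cols)
 [[-0.    -0.267 -0.964]
 [-0.    -0.964  0.267]
 [-1.     0.     0.   ]]
tool y yaw deg -105.45636560868527 mill y yaw 88.2483949388328
[0.0054 0.0008 0.0008]
```

View pics/side5.png

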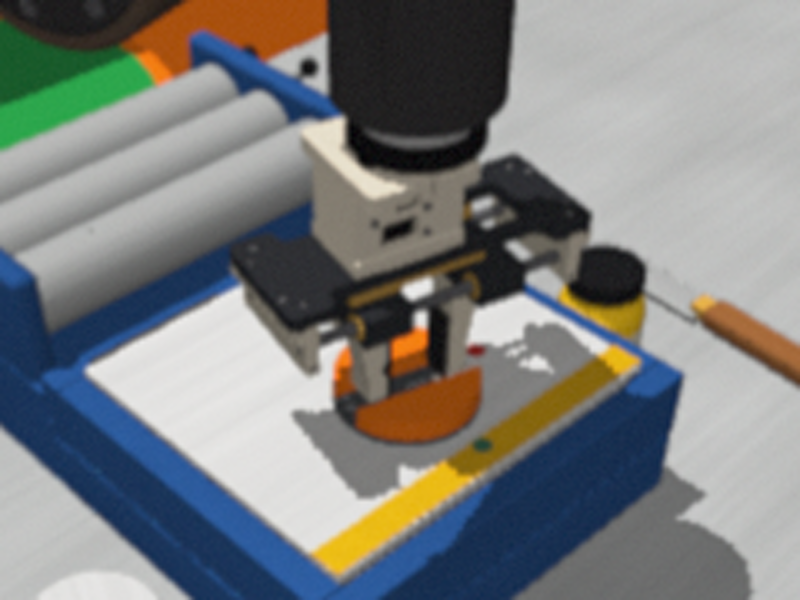

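Both fingertips are inside the slot (no contact force, 6 mm deep). I go 4 mm deeper and turn clockwise.

```bash
python3 -m creep '{"jaw":[0.18,0.18,0.18,0.18,0.18,0.18,0.18,0.18,0.18,0.18],"translation":[[0.002,0,0.0008],[0.002,0,0],[0,0,0],[0,0,0],[0,0,0],[0,0,0],[0,0,0],[0,0,0],[0,0,0],[0,0,0]],"roll":[0,0.04,0.09,0.12,0.12,0.12,0.12,0.12,0.12,0.12]}' 5
python3 - <<'E'
from plant import *
from h import *
s=get_state();rep(s,np.load("p2.npy"));print(togo(s,[.608,-.034,.1165]))
E
```

```text
time_s: 9.55
tcp_pos: [0.6081, -0.033, 0.1165]
eef_rot: [2.1, 90.0, 110.8]
contact_force: [-0.8, 0.7, 0.4]
gripper_width: 0.0359
t 9.55 tcp [ 0.6081 -0.033   0.1165] F [-0.8  0.7  0.4] M [0.66 0.33 0.14] w 0.0359 j [ 15.2  19.6 -16.1  -0.  -54.2   3.5]
axes(cols)
 [[-0.    -0.947 -0.321]
 [ 0.    -0.321  0.947]
 [-1.     0.     0.   ]]
tool y yaw deg -161.30264816007028 mill y yaw 88.2483949388328
[ 0.      0.0004 -0.0009]
```

```bash
python3 -m creep '{"jaw":[0.18,0.18,0.18,0.18,0.18,0.18,0.18,0.18,0.18,0.18],"translation":[[0,0,0],[0,0,0],[0,0,0],[0,0,0],[0,0,0],[0,0,0],[0,0,0],[0,0,0],[0,0,0],[0,0,0]],"roll":[0.08,0.08,0.08,0.06,0.06,0.04,0.04,0.03,0.02,0]}' 5
python3 - <<'E'
from plant import *
from h import *
s=get_state();rep(s,np.load("p2.npy"));print(togo(s,[.608,-.034,.1165]))
E
```

```text
time_s: 10.55
tcp_pos: [0.6081, -0.0327, 0.1165]
eef_rot: [27.8, 90.0, 108.6]
contact_force: [-1.3, 5.4, 0.5]
gripper_width: 0.0359
t 10.55 tcp [ 0.6081 -0.0327  0.1165] F [-1.3  5.4  0.5] M [1.92 0.64 0.12] w 0.0359 j [ 15.3  19.6 -16.1  -0.  -54.3 -24.4]
axes(cols)
 [[-0.    -0.987  0.159]
 [ 0.001  0.159  0.987]
 [-1.     0.     0.001]]
tool y yaw deg 170.85592059979467 mill y yaw 88.2483949388328
[-0.     -0.0002 -0.0013]
```

```bash
python3 -m creep '{"jaw":[0.18,0.18,0.18,0.18,0.18,0.18,0.18,0.18,0.18,0.18],"translation":[[0,0,0],[0,0,0],[0,0,0],[0,0,0],[0,0,0],[0,0,0],[0,0,0],[0,0,0],[0,0,0],[0,0,0]],"roll":[0.02,0.02,0.02,0.02,0.01,0.01,0,0,0,0]}' 5
python3 - <<'E'
from plant import *
from h import *
s=get_state();rep(s,np.load("p2.npy"));print(togo(s,[.608,-.034,.1165]))
c=capture("side");cv2.imwrite("pics/side6.png",cv2.resize(c["image"][80:260,180:420,::-1],(800,600),interpolation=cv2.INTER_CUBIC))
E
```

```text
time_s: 11.55
tcp_pos: [0.6081, -0.0325, 0.1166]
eef_rot: [166.1, 89.9, -118.3]
contact_force: [-3.7, 5.4, -0.0]
gripper_width: 0.0372
t 11.55 tcp [ 0.6081 -0.0325  0.1166] F [-3.7  5.4 -0. ] M [2.21 1.08 4.49] w 0.0372 j [ 15.3  19.6 -16.2   0.1 -54.3 -29.7]
axes(cols)
 [[-0.001 -0.969  0.248]
 [-0.001  0.248  0.969]
 [-1.     0.    -0.001]]
tool y yaw deg 165.65819642686802 mill y yaw 88.2483949388328
[ 0.0001 -0.0003 -0.0014]
```

View pics/side6.png

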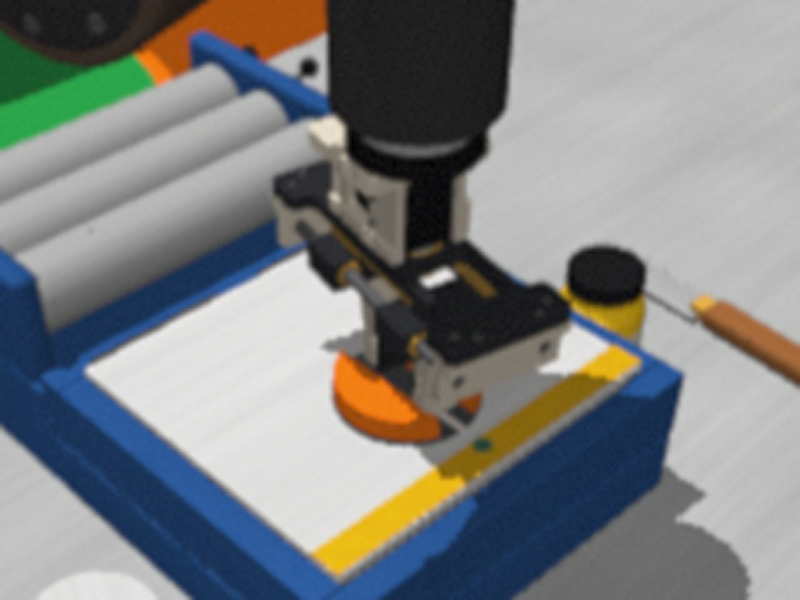

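The moment jumped from 0.12 to 4.5 N m, so the fastener is at its stop. The white line points at the green dot at (480,445). I back the roll off a little to unload and lift straight out.

```bash
python3 -m creep '{"jaw":[0.18,0.18,0.18,0.18,0.18,0.18,0.18,0.18,0.18,0.18],"translation":[[0,0,0],[0,0,0],[0,0,0],[0,0,-0.0012],[-0.004,0,0],[-0.008,0,0],[-0.015,0,0],[-0.025,0,0],[-0.03,0,0],[-0.02,0,0]],"roll":[-0.05,-0.05,-0.05,-0.02,0,0,0,0,0,0]}' 5
python3 - <<'E'
from plant import *
from h import *
s=get_state();rep(s,np.load("p2.npy"));print(togo(s,[.45,.05,.22]))
E
```

```text
time_s: 12.6
tcp_pos: [0.6089, -0.0348, 0.2217]
eef_rot: [-89.4, 89.8, -4.5]
contact_force: [1.7, 0.2, 0.2]
gripper_width: 0.0356
t 12.6 tcp [ 0.6089 -0.0348  0.2217] F [1.7 0.2 0.2] M [ 0.08 -0.12 -0.01] w 0.0356 j [ 15.1  14.5  -8.5   0.1 -66.8 -20.3]
axes(cols)
 [[ 0.003 -0.996  0.09 ]
 [-0.     0.09   0.996]
 [-1.    -0.003  0.   ]]
tool y yaw deg 174.8482326839908 mill y yaw 88.2483949388328
[0.0012 0.1659 0.0702]
```

```bash
python3 -m creep '{"jaw":[0.18,0.18,0.18,0.18,0.18,0.18,0.18,0.18,0.18,0.18],"translation":[[0,0.012,0.005],[0,0.022,0.009],[0,0.026,0.011],[0,0.026,0.011],[0,0.026,0.011],[0,0.026,0.011],[0,0.02,0.008],[0,0.01,0.004],[0,0,0],[0,0,0]],"roll":[0,0,0,0,0,0,0,0,0,0]}' 5
python3 - <<'E'
from plant import *
from h import *
s=get_state();p=np.load("p2.npy");rep(s,p)
c=capture("top");cv2.imwrite("pics/top7.png",cv2.resize(c["image"][120:270,210:410,::-1],(800,600),interpolation=cv2.INTER_CUBIC))
cv2.imwrite("pics/top7f.png",c["image"][:,:,::-1])
c=capture("side");cv2.imwrite("pics/side7.png",cv2.resize(c["image"][60:310,110:440,::-1],(792,600)))
E
```

```text
time_s: 13.6
tcp_pos: [0.4474, 0.0503, 0.2188]
eef_rot: [-75.4, 90.0, 9.5]
contact_force: [0.4, 0.7, 0.8]
gripper_width: 0.0356
t 13.6 tcp [0.4474 0.0503 0.2188] F [0.4 0.7 0.8] M [ 0.07 -0.1   0.02] w 0.0356 j [ 31.6  -0.9 -26.9   0.  -63.9 -36.7]
axes(cols)
 [[ 0.001 -0.996  0.088]
 [ 0.     0.088  0.996]
 [-1.    -0.001  0.   ]]
tool y yaw deg 174.92529052867715 mill y yaw 88.2483949388328
```

View pics/top7.png

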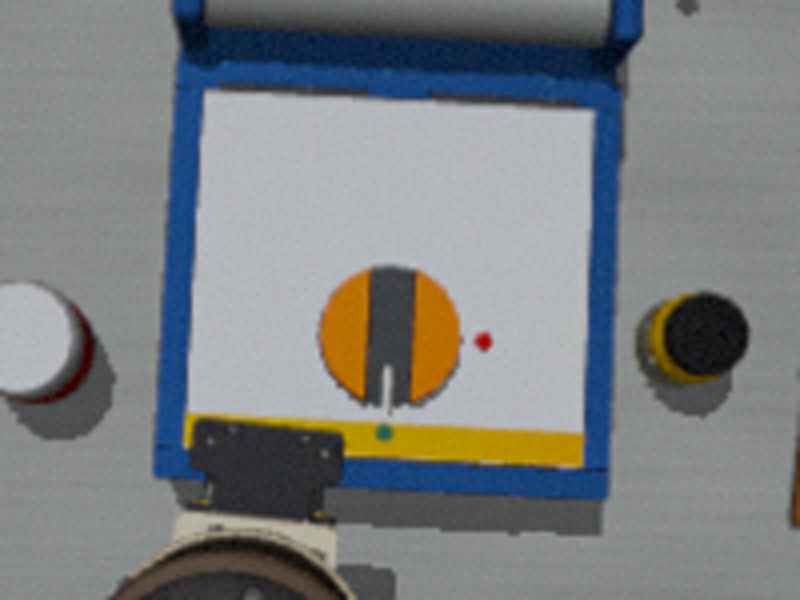

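View pics/top7f.png

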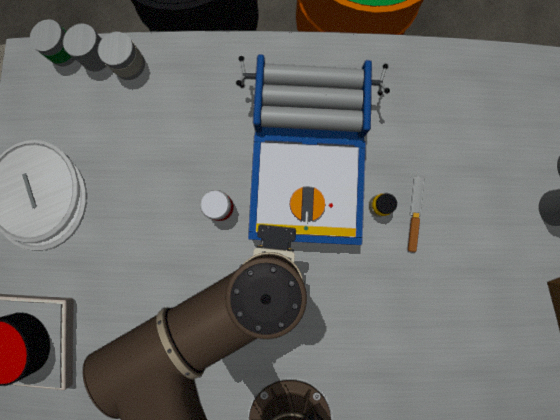

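The slot is parallel to the panel's sides, with the white line at (387,390) pointing at the green dot at (384,432). The panel is flush, and the tin, jar and knife have not moved. The arm is clear, so I hand in.

```bash
python3 -c "
from plant import *
close_job(); s=get_state(); print(s['time_s'],s['contact_force'])"
```

```text
the job is handed in; nothing more can be done
the job is handed in; nothing more can be done
```

The panel is shut and the fastener is turned to its stop. I handed the job in after about 13.6 s of the 48 s allowed; no verdict was reported.

- **Panel:** I pushed it down with the closed fingertips, left of the fastener. It stopped firmly with the tips at 0.108 m, the shut height, at about 35 N. That force was on the fingertips, not the arm or gripper body. Both cameras then showed the panel level in the casing.
- **Fastener:** I set two partly open fingertips in the slot without pinching anything and turned clockwise. The moment jumped from 0.12 to 4.5 N m at the stop.
- **Last checks:** In the final top view the slot is parallel to the panel's sides to within about 1°, with the white line at the green dot. The tin, jar and knife are where they began, and the arm is clear of everything.
- **Disagreements:** The first camera fit, with the panel open, placed the slot about 3.5 mm off in x. I measured it again with the panel shut before entering the slot. The white line alone gave a slot angle about 5° from the one given by the slot edges. I used the edges, and the fingers went in without contact.

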